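# Cradle a column in its V-groove holder and snap the clip over it

### The job

Roll the metal column along the holder's deck into the V-groove, without lifting it off the holder, and slide it lengthwise until the orange clip will come down wholly on its black middle band. Then swing the clip down and press it until its sprung arms snap fully home over the column. Do not disturb the red bottle, the beaker or the blue and white carton.

Things in the scene. Friction and masses are not known exactly. Their poses are not given: they have to be found in the camera images.
- holder: Column holder, fixed: aluminium base 192 x 136 mm, 8 mm high (x -124 to +68 mm), with two white rails at y +-28 to +-62 mm, open channel between. Origin on the bench (z 0) below the groove's middle. x axis: level, along the rails from the loading end to the groove and on to the clip's hinge; y level, along the groove; z up. Place and yaw vary.
- deck (a point): Middle of the deck, at holder x = -60 mm. The deck is the rails' flat tops, 32 mm above the bench, from holder x = -117 to -16 mm, with a stop lip 4.5 mm high at x = -115 mm.
- groove (a point): Where the column's centre is when cradled and centred: 35.8 mm above the bench, over the holder's origin; axes as the holder's. The grey 90-degree V-groove runs across both rails, x = -16 to +16 mm, 16 mm deep; behind it the rails have deck height again up to x = 28 mm.
- column: Metal cylinder, 28 mm diameter, 150 mm long, about 0.15 kg, rolls easily; black band 32 mm long round its middle, blue ends. Origin at its centre, y axis along its length. Starts on the deck 45 to 70 mm before the groove, centre 46 mm high, up to 0.18 rad askew and 30 mm off centre lengthwise. In the groove it slides lengthwise if its end is pushed.
- clip (a joint): Angle of the orange hold-down clip (rad): 0 = fully down, snapped home; 1.05 to 1.25 at the start (standing up); 1.5 limit. Light friction keeps it where it is left. Its two sprung jaws (20 mm wide along y) meet the cradled column at about 0.35 rad and need about 8 N at the tab to snap past its widest part.
- clip_hinge (a point): Middle of the clip's hinge axis, which lies along the holder's y at holder x = 50 mm, 35.8 mm above the bench. Clip down, the arm runs from here towards -x, 20 mm wide, its flat top 24 mm above the axis, ending in a ribbed press tab 34 mm wide, 68 to 94 mm from the hinge.
- tab (a point): Middle of the upper face of the clip's ribbed press tab: with the clip down, 81 mm from the hinge axis towards -x and 24 mm above it. When the clip stands open this face looks away from the column; push on it towards -x and then down, along the arc about the hinge.
- red_bottle: Bottle with red contents and white cap, 42 mm across, 94 mm high; origin at the centre of its underside. Bystander.
- beaker: Empty clear beaker, 74 mm across, 94 mm high; origin at the centre of its underside. Bystander.
- slide_carton: Blue and white carton, 45 x 67 x 52 mm; origin at the centre of its underside. Bystander.

How it is judged:
On the way, in this order (a step that is already met when the one before it is completed fails the run):
1. the column lies in the V-groove, bedded on both rails, with its black band centred within 6 mm, while the clip is still up (over 0.6 rad) (x of column in the frame of groove between -0.003 and 0.003 m and y of column in the frame of groove between -0.006 and 0.006 m and z of column in the frame of groove below 0.003 m and angle between the y axis of column and the y axis of holder, either way round below 0.05 rad and value of joint clip above 0.6 rad), for 0.2 s.
2. the clip is snapped down over the column (under 0.06 rad) (value of joint clip below 0.06 rad), for 0.2 s.
At the end, for the whole second after the job is handed in: The column lies still in the V-groove on both rails (axis within 3 mm and 0.05 rad of the groove's), its centre within 6 mm of the groove's middle so that the 20 mm wide clip is wholly on the 32 mm black band, and the clip is snapped home (under 0.06 rad) (x of column in the frame of groove between -0.003 and 0.003 m and y of column in the frame of groove between -0.006 and 0.006 m and z of column in the frame of groove below 0.003 m and angle between the y axis of column and the y axis of holder, either way round below 0.05 rad and value of joint clip below 0.06 rad and linear speed of column below 0.02 m/s); the robot touches nothing.
It fails at once if the column is lifted more than about 16 mm off the deck, or falls off the holder (z of column in the frame of holder above 0.062 m or z of column in the frame of holder below 0.025 m).
It fails at once if the red bottle, the beaker or the carton is moved by more than 30 mm (distance of any of red_bottle, beaker, slide_carton from where it was at the start of the episode above 0.03 m).
It also fails if it takes over 51 s, if anything falls off the work surface, if the arm or the gripper's body presses on something with over 40 N, if the wrist force passes 120 N, or if a joint passes its speed limit or range.

### The arm

A 6-joint arm with a two-finger parallel gripper is mounted at the origin on the work surface; the furniture and walls round the work are solid. World frame = base frame: x ahead of the robot, y to its left, z up, the work surface at z = 0. Lengths are in m, angles in rad, forces in N, time in s.
With the tool pointing down it reaches from about 0.225 to 0.875 m from the base axis. Payload 3.4 kg.
Tool frame: the origin (TCP) lies on the centre line of the jaws, within the pads' length; the fingertips stand 22 mm ahead of it and the grasp point (between the pads) lies 3 mm ahead of it; z points along the fingers, y is the line along which they close (so a half turn about z gives the same grasp; the last joint's range is limited). The gripper opens to 85 mm and grips with 20 to 120 N. Pads are 22 mm wide; open, the fingers measure 114 mm over their backs; the gripper's body (76 mm by 85 mm) begins 54 mm behind the grasp point. The pads swing forward as they close: fully open they stand 13 mm farther back than shut.
Start: joints at [-1.225, 0.276, 1.505, -0, 1.361, -0.121], TCP at [0.259, -0.514, 0.253] pointing down, gripper open.
Joint ranges: [-2.89, 2.89], [-0.75, 2.08], [0.22, 2.7], [-1.18, 4.32], [0.11, 2.71], [-2.7, 2.7]. Speed limits (rad/s): [2.57, 2.57, 3.14, 3.14, 3.14, 3.14].

### API

Orientations are given as a unit quaternion [w, x, y, z].
In Python, from rig import manip, imaging, monitor gives the robot as it stands (manip), with the cameras (imaging) and the readings (monitor).
- The arm moves only by the tool creep_tool, called by a JSON object that holds its "name" and its "arguments", one argument or row to a line. Schema: {"type":"object","properties":{"offsets":{"type":"array","items":{"type":"array","items":{"type":"number"},"minItems":4,"maxItems":4},"minItems":1,"maxItems":5},"jaw":{"type":"number"},"grip_force":{"type":"number"},"only":{"type":"string"},"quiet":{"type":"boolean"},"lines":{"type":"string"}},"required":["offsets"],"additionalProperties":false}. offsets is a list of rows, 1 to 5 of them, each of 4 numbers: dx, dy, dz in m, then a turn about the tool's z in rad; each row shifts and turns the commanded pose from where the row before left it, along the tool's axes as they then stand; what a row does not reach is not made up. A row lasts 1/12 s, in which the tool goes at most 0.0417 m and 0.125 rad, less where a joint would pass 70% of its speed; a pose out of reach is approached as far as the arm can. jaw is the finger opening in m, set as the call begins (left out keeps the last). The fingers move at their own pace and stop on an object; grip_force is the grip in N (left out, the last holds). Time passes only in rows, so rows that do not move let the fingers close. The tool returns the time, the measured TCP pose, the force, the opening and the grip force at its end. only (a regular expression) keeps the lines of the reply that match it, lines (a string "A,B") keeps lines A to B, and quiet returns only ok. Input that does not fit is refused with a message, and nothing moves.
- monitor.get_state(): the state, without advancing time (a new reading comes with each control period).
- imaging.get_image(name): name is "scene" or "side" or "wrist"; returns a dict with "img" (480x640x3 uint8, red, green, blue), "camera_matrix" (3x3 intrinsics, pixels), "T" (4x4, takes a point from camera to world coordinates); the wrist camera has in their place "hand_eye" (4x4, takes a point from camera to tool coordinates, whose origin is the TCP and whose axes are the flange's). Camera axes: x right, y down, z forward; pixel columns grow to the right and rows downward; lengths in m; the calibration is good to about 2 mm. The wrist camera is an equidistant fisheye: a pixel r from the principal point sees the ray r / f radians off the axis. A picture is of the moment at which its call begins: read the wrist's pose just before it. There is no depth.
- manip.sign_off(): hands the job in; it is judged then, once.
The state is a dict: "clock": time; "qpos": joint angles; "qd": joint speeds; "effort": joint torques, N m; "position": TCP position; "ee_rot": TCP orientation; "contact_force": force on the tool from outside, world axes, zero at the start; "moment": the same for the moment, N m; "width": finger opening in m; "gripper_force": force on a finger pad.
Only numpy, scipy, OpenCV 4.12 (cv2) and the standard library are available. Lean on these libraries where they do the work, as an engineer would, in place of code of your own. Each camera call takes 0.05 s, during which the arm holds its last target. There are 200 camera calls.

## Working session

There is one attempt and no reset: what is moved stays moved. The work goes in short steps, Python scripts to look and compute and a tool call to move; the robot and the scene stay as the last step left them, time stands still between calls to the robot, and variables do not carry over. Pictures are saved under pics/ and viewed, at most 12 in all, crops included, and the job is handed in when it is done.

```bash
ls; mkdir -p pics; python3 - <<'E'
from rig import manip, imaging, monitor
import cv2,numpy as np
s=monitor.get_state();print(s['clock'],s['position'],s['ee_rot'],s['width'])
for n in("scene","side"):
    d=imaging.get_image(n);cv2.imwrite(f'pics/{n}0.png',d['img'][:,:,::-1]);np.savez(f'pics/{n}0.npz',**{k:np.array(v) for k,v in d.items()})
    print(n,np.round(d['camera_matrix'],1).tolist(),np.round(d['T'],3).tolist())
E
```

```text
pics
rig.py
0.0 [ 0.25860594 -0.51301889  0.25241602] [-9.22181360e-04  9.72886240e-01  2.31282304e-01 -9.41922366e-05] 0.08545768748832663
scene [[556.0, 0.0, 329.3], [0.0, 556.0, 234.6], [0.0, 0.0, 1.0]] [[-0.527, -0.654, 0.543, -0.027], [-0.85, 0.412, -0.328, 0.498], [-0.009, -0.635, -0.773, 0.874], [0.0, 0.0, 0.0, 1.0]]
side [[516.1, 0.0, 321.3], [0.0, 516.1, 246.4], [0.0, 0.0, 1.0]] [[-0.992, -0.045, 0.122, 0.406], [-0.129, 0.431, -0.893, 1.145], [-0.012, -0.901, -0.433, 0.549], [0.0, 0.0, 0.0, 1.0]]
```

View pics/scene0.png

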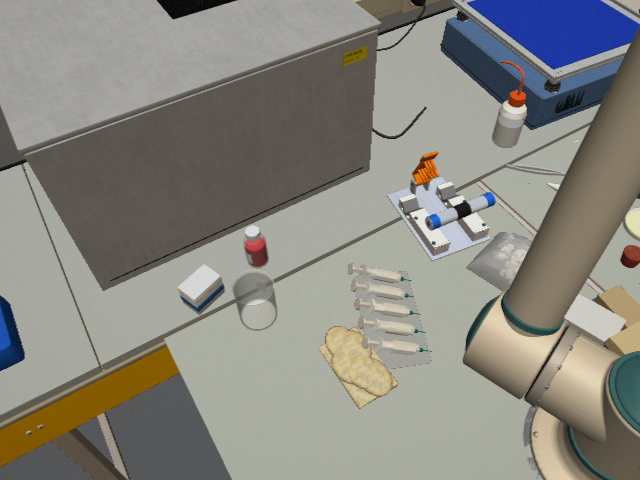

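View pics/side0.png

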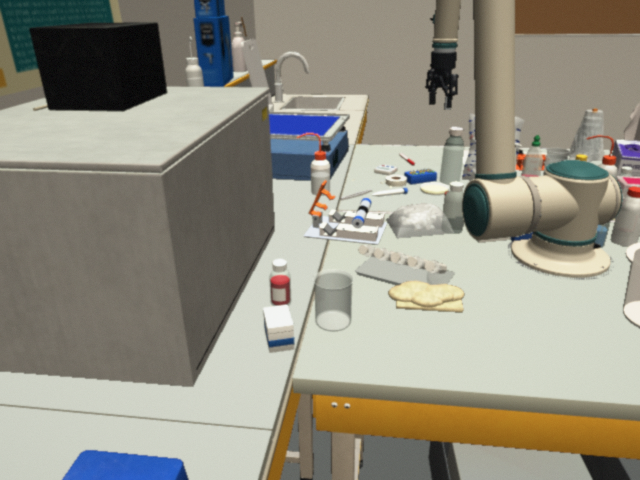

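The scene view shows the holder around (440,217), with the column's blue ends at about (433,221) and (489,199) and the orange clip standing at (426,168). The bystanders are far off to the left, at (200,288), (255,300) and (255,245). In the side view the holder is around (345,225).

```bash
cat > h.py <<'E'
import cv2,numpy as np
def ray(d,u,v):
    K,T=d['camera_matrix'],d['T'];r=T[:3,:3]@np.linalg.solve(K,[u,v,1.]);return T[:3,3],r
def onz(d,uv,z):
    o,r=ray(d,*uv);return o+r*(z-o[2])/r[2]
def proj(d,p):
    T=d['T'];q=d['camera_matrix']@(T[:3,:3].T@(np.asarray(p)-T[:3,3]));return q[:2]/q[2]
def tri(d1,a,d2,b):
    A=[];B=[]
    for d,u in((d1,a),(d2,b)):
        o,r=ray(d,*u);r/=np.linalg.norm(r);M=np.eye(3)-np.outer(r,r);A.append(M);B.append(M@o)
    return np.linalg.lstsq(np.vstack(A),np.hstack(B),rcond=None)[0]
def blobs(d,kind,box):
    h=cv2.cvtColor(d['img'],cv2.COLOR_RGB2HSV)
    lo,hi={'blue':((100,120,60),(125,255,255)),'orange':((5,170,80),(18,255,255)),'black':((0,0,0),(180,255,45))}[kind]
    m=cv2.inRange(h,lo,hi);x0,y0,x1,y1=box;k=np.zeros_like(m);k[y0:y1,x0:x1]=m[y0:y1,x0:x1]
    n,_,st,c=cv2.connectedComponentsWithStats(k)
    return [(int(st[i][4]),np.round(c[i],1).tolist(),st[i][:4].tolist()) for i in range(1,n) if st[i][4]>8]
E
python3 - <<'E'
from h import *
a=dict(np.load('pics/scene0.npz'));b=dict(np.load('pics/side0.npz'))
for d,box in((a,(380,140,510,270)),(b,(295,175,400,250))):
    for k in('blue','orange','black'):print(k,blobs(d,k,box))
c=cv2.resize(a['img'][140:265,380:505],None,fx=4.6,fy=4.6,interpolation=cv2.INTER_CUBIC)
cv2.imwrite('pics/c1.png',c[:,:,::-1])
for uv in((440,217),(488.5,198.5),(433,221.5)):print(onz(a,uv,.046))
E
```

```text
blue [(101, [489.5, 198.5], [483, 192, 12, 15]), (111, [435.0, 220.7], [429, 214, 12, 15])]
orange [(466, [425.2, 169.6], [413, 152, 26, 34])]
black [(172, [462.7, 209.7], [454, 202, 17, 17])]
blue [(13, [366.7, 199.2], [363, 198, 8, 4]), (21, [359.4, 217.6], [355, 216, 9, 5])]
orange [(161, [320.4, 199.5], [310, 181, 24, 35])]
black [(13, [363.6, 208.2], [360, 207, 7, 5])]
[ 0.47673793 -0.06262388  0.046     ]
[ 0.46339356 -0.17721914  0.046     ]
[ 0.47486752 -0.04361639  0.046     ]
```

View pics/c1.png

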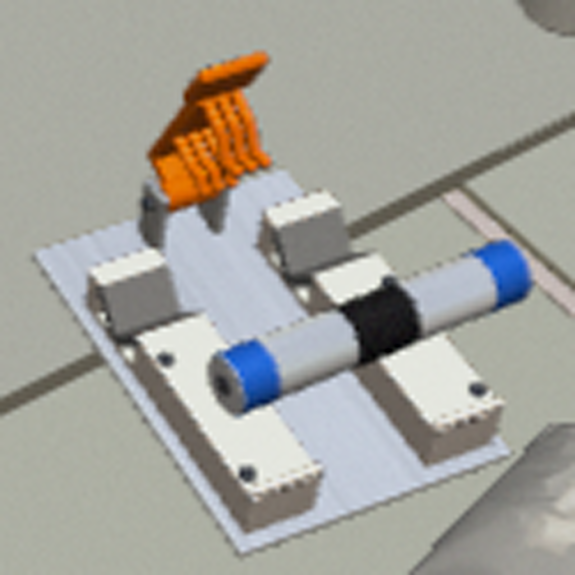

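The crop shows base corners at (245,547), (512,452), (36,258) and (285,170). Rail and block corners are clear. The column lies askew on the deck, and its black band is near the right rail, off-centre towards -y. I'll fit the holder frame from these points.

```bash
python3 - <<'E'
from h import *
a=dict(np.load('pics/scene0.npz'));b=dict(np.load('pics/side0.npz'))
P=[((245,547),-124,68,8),((512,452),-124,-68,8),((36,258),68,68,8),((285,170),68,-68,8),
((88,265),28,62,32),((160,250),28,28,32),((105,295),16,62,32),((172,280),16,28,32),
((262,212),28,-28,32),((333,193),28,-62,32),((278,240),16,-28,32),((348,225),16,-62,32),
((137,333),-16,62,32),((208,315),-16,28,32),((247,493),-117,62,36.5),((322,472),-117,28,36.5),((500,405),-117,-62,36.5)]
H=np.array([p[1:3] for p in P])/1e3
W=np.array([onz(a,(p[0][0]/4.6+380-.4,p[0][1]/4.6+140-.4),p[3]/1e3)[:2] for p in P])
hm,wm=H.mean(0),W.mean(0);U,S,V=np.linalg.svd((H-hm).T@(W-wm));R=(U@V).T;t=wm-R@hm
yaw=np.arctan2(R[1,0],R[0,0]);print('yaw',yaw,'t',t,'det',np.linalg.det(R));print(np.round((W-(H@R.T+t))*1e3,1).tolist())
toH=lambda p:np.r_[R.T@(p[:2]-t),p[2]]*1e3
for n,x,y in(('e1',(489.5,198.5),(366.7,199.2)),('e2',(435,220.7),(359.4,217.6)),('blk',(462.7,209.7),(363.6,208.2)),('or',(425.2,169.6),(320.4,199.5))):
    print(n,toH(onz(a,x,.052)).round(1),toH(tri(a,x,b,y)).round(1))
for p in [(0,0,32),(-124,68,8),(-124,-68,8)]:
    w=np.r_[R@(np.array(p[:2])/1e3)+t,p[2]/1e3];print(proj(b,w),w)
np.savez('pics/hold.npz',R=R,t=t)
E
```

```text
yaw -0.15374499861840582 t [ 0.53222911 -0.0896048 ] det 0.9999999999999998
[[3.3, -5.3], [3.0, -1.3], [-2.8, 0.9], [1.5, 1.2], [4.0, -1.8], [-0.6, -1.2], [-3.0, 0.8], [-6.4, 3.6], [2.1, 0.1], [-0.5, -1.6], [-3.8, 3.3], [-8.2, 4.0], [2.9, -2.4], [-0.1, -1.8], [4.1, 0.0], [1.4, 0.2], [3.2, 1.5]]
e1 [-59.7 -94.7  52. ] [-60.7 -91.9  57.7]
e2 [-67.7  35.4  52. ] [-68.6  37.2  56.8]
blk [-64.3 -29.3  52. ] [-65.6 -26.9  57.2]
or [ 65.  -17.1  52. ] [42.9 -0.1 80.7]
[337.02970907 219.11162809] [ 0.53222911 -0.0896048   0.032     ]
[379.06808024 243.47004243] [ 0.42010527 -0.00341753  0.008     ]
[388.38654329 222.41480001] [ 0.39927823 -0.13781335  0.008     ]
```

Holder at (0.532, -0.090), yaw about -0.154. The column centre is at holder (-64, -28) mm, askew about -0.06 rad. I'll move above it with the tool's y along the groove, then refine with the wrist camera.

{"name": "creep_tool", "arguments": {
  "offsets": [
    [0.031,-0.0275,0,0],
    [0.031,-0.0275,0,0],
    [0.031,-0.0275,0,0],
    [0.031,-0.0275,0,0],
    [0.031,-0.0275,0,0]
  ],
  "jaw": 0.085
}}

```text
clock: 0.52
position: [0.3354, -0.319, 0.2529]
ee_rot: [-0.0, 0.973, 0.231, -0.0]
contact_force: [1.0, 1.1, -1.0]
width: 0.0851
gripper_force: 0.0
```

{"name": "creep_tool", "arguments": {
  "offsets": [
    [0.031,-0.0275,0,0],
    [0.031,-0.0275,0,0],
    [0.031,-0.0275,0,0],
    [0.031,-0.0275,0,0],
    [0.031,-0.0275,0,0]
  ]
}}

```text
clock: 0.93
position: [0.4118, -0.1264, 0.2532]
ee_rot: [0.0, 0.973, 0.231, -0.0]
contact_force: [0.5, -0.7, -0.0]
width: 0.0849
gripper_force: 0.0
```

{"name": "creep_tool", "arguments": {
  "offsets": [
    [0.023,-0.019,0,0.124],
    [0,0,0,0.124],
    [0,0,0,0.124],
    [0,0,0,0.124],
    [0,0,0,0.124]
  ]
}}

```text
clock: 1.35
position: [0.423, -0.102, 0.2529]
ee_rot: [-0.0, 0.997, -0.076, -0.0]
contact_force: [-0.5, 0.0, 0.1]
width: 0.0849
gripper_force: 0.0
```

```bash
python3 - <<'E'
from rig import manip, imaging, monitor
from h import *
s=monitor.get_state();d=imaging.get_image('wrist');print(s['clock'],s['position'],s['ee_rot']);print(d['camera_matrix'],np.round(d['hand_eye'],4))
cv2.imwrite('pics/w1.png',d['img'][:,:,::-1]);np.savez('pics/w1.npz',img=d['img'],camera_matrix=d['camera_matrix'],hand_eye=d['hand_eye'],p=s['position'],q=s['ee_rot'])
E
```

```text
1.35 [ 0.42302328 -0.10202483  0.25293213] [-5.74223092e-05  9.97133732e-01 -7.56580409e-02 -4.22951791e-04]
[[371.64829954   0.         319.74121932]
 [  0.         371.64829954 239.74783407]
 [  0.           0.           1.        ]] [[ 9.000e-04 -9.644e-01 -2.643e-01  6.650e-02]
 [ 1.000e+00  1.000e-03 -2.000e-04  7.000e-04]
 [ 4.000e-04 -2.643e-01  9.644e-01 -1.202e-01]
 [ 0.000e+00  0.000e+00  0.000e+00  1.000e+00]]
```

View pics/w1.png

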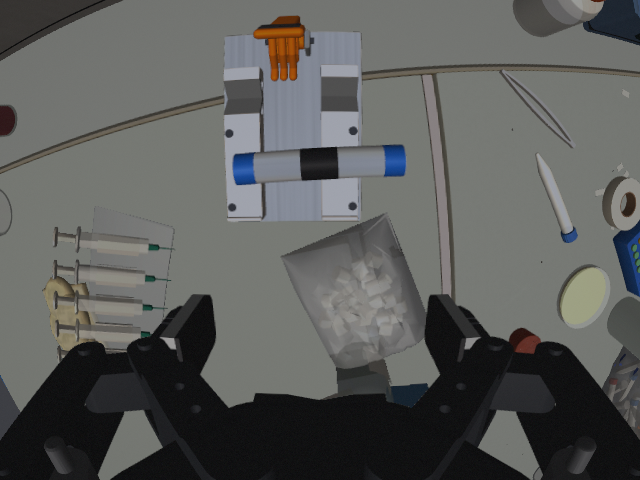

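The wrist view shows base corners at (229,221), (361,219), (361,32) and (225,34). The column's blue ends are at (244,168) and (396,160), its band is at (319,163), and the clip is at (282,45). A plastic bag lies just beyond the loading end.

```bash
cat >> h.py <<'E'
from scipy.spatial.transform import Rotation as Ro
def wz(d,uv,z):
    K=d['camera_matrix'];p=(np.array(uv)-K[:2,2])/K[0,0];th=np.linalg.norm(p);r=np.r_[p/th*np.sin(th),np.cos(th)]
    q=d['q'];Rt=Ro.from_quat([q[1],q[2],q[3],q[0]]).as_matrix();h=d['hand_eye']
    o=d['p']+Rt@h[:3,3];r=Rt@h[:3,:3]@r;return o+r*(z-o[2])/r[2]
def fit(H,W):
    H,W=np.array(H),np.array(W);hm,wm=H.mean(0),W.mean(0);U,S,V=np.linalg.svd((H-hm).T@(W-wm));R=(U@V).T;return R,wm-R@hm
E
python3 - <<'E'
from h import *
d=dict(np.load('pics/w1.npz'))
P=[((229,221),-124,68,8),((361.5,219),-124,-68,8),((361,32),68,-68,8),((225,34),68,68,8),((229,219),-117,62,36.5),((264,218),-117,28,36.5),((320,218),-117,-28,36.5),((360,217),-117,-62,36.5),
((225,69),28,62,32),((259,68),28,28,32),((322,67),28,-28,32),((359,66),28,-62,32)]
W=[wz(d,p[0],p[3]/1e3)[:2] for p in P];H=np.array([p[1:3] for p in P])/1e3
for sel in (slice(0,4),slice(4,12),slice(0,12)):
    R,t=fit(H[sel],W[sel]);print(np.arctan2(R[1,0],R[0,0]),t,np.round((np.array(W[sel])-(H[sel]@R.T+t))*1e3,1).tolist())
np.savez('pics/hold.npz',R=R,t=t)
toH=lambda p:np.r_[R.T@(p[:2]-t),p[2]]*1e3
for k in('blue','black'):
  for n,c,bb in blobs(d,k,(225,130,420,200)):print(k,n,c,bb,toH(wz(d,c,.055)).round(1))
print('tcp',toH(d['p']))
a=dict(np.load('pics/scene0.npz'))
for uv in((370,172),(300,203),(105,289)):print('oven base',toH(onz(a,uv,0)).round())
E
```

```text
-0.1453422843187622 [ 0.53591191 -0.09312032] [[0.2, -0.6], [1.3, -0.0], [-1.8, 1.3], [0.3, -0.6]]
-0.1431031671799289 [ 0.53533674 -0.09343653] [[1.9, -1.7], [2.3, -1.5], [2.4, 2.3], [2.7, -0.9], [-1.3, -0.6], [-2.4, 1.5], [-3.4, 0.3], [-2.1, 0.6]]
-0.1439996626758193 [ 0.53552647 -0.09334505] [[0.7, -0.3], [1.6, 0.4], [-1.5, 1.4], [0.8, -0.5], [1.6, -1.9], [2.1, -1.7], [2.2, 2.1], [2.5, -1.1], [-1.6, -0.7], [-2.6, 1.4], [-3.6, 0.2], [-2.2, 0.5]]
blue 631 [394.4, 160.0] [383, 145, 23, 31] [-60.1 -90.   55. ]
blue 612 [243.4, 168.8] [233, 153, 23, 32] [-66.9  40.4  55. ]
black 1143 [318.7, 163.2] [300, 147, 38, 33] [-63.3 -24.8  55. ]
tcp [-110.09319946  -24.73443597  252.93213433]
oven base [149.  69.   0.]
oven base [125. 247.  -0.]
oven base [ 70. 666.   0.]
```

The fit gives holder (0.5357, -0.0932) with yaw -0.144, which is consistent. The column centre is at holder (-63, -25), skewed -0.05 rad. I'll descend behind it with open fingers so both push at once, shifting 6 mm so the inner finger stays over the channel.

{"name": "creep_tool", "arguments": {
  "offsets": [
    [0,0.006,0.04,-0.0075],
    [0,0,0.04,0],
    [0,0,0.04,0],
    [0,0,0.04,0],
    [0,0,0.04,0]
  ]
}}

```text
clock: 1.82
position: [0.4222, -0.1086, 0.052]
ee_rot: [0.0, 0.998, -0.068, 0.001]
contact_force: [0.7, -0.2, -0.3]
width: 0.0852
gripper_force: 0.0
```

{"name": "creep_tool", "arguments": {
  "offsets": [
    [0.01,0,0,0],
    [0.005,0,0,0],
    [0.005,0,0,0]
  ]
}}

```text
clock: 2.07
position: [0.4448, -0.1123, 0.0548]
ee_rot: [0.001, 0.998, -0.069, 0.002]
contact_force: [-0.1, -0.2, 1.7]
width: 0.0853
gripper_force: 0.5
```

{"name": "creep_tool", "arguments": {
  "offsets": [
    [0.005,0,0,0],
    [0.005,0,0,0],
    [0.005,0,0,0],
    [0.005,0,0,0]
  ]
}}

```text
clock: 2.4
position: [0.4633, -0.1144, 0.0546]
ee_rot: [0.0, 0.998, -0.069, 0.001]
contact_force: [-0.4, -0.3, 0.2]
width: 0.085
gripper_force: 0.1
```

```bash
python3 - <<'E'
from rig import manip, imaging, monitor
from h import *
d=imaging.get_image('scene');d.update(np.load('pics/hold.npz'));s=monitor.get_state()
print('tcp',d['R'].T@(s['position'][:2]-d['t']),s['contact_force'])
for k in('blue','black'):
  for n,c,bb in blobs(d,k,(400,140,510,250)):print(k,n,c,d['R'].T@(onz(d,c,.052)[:2]-d['t']))
E
```

```text
tcp [-0.0672702  -0.03142924] [ 1.80666339  0.42239694 -0.43129536]
blue 14 [481.5, 190.7] [-0.03944748 -0.08831362]
blue 113 [428.9, 213.1] [-0.04905871  0.04015337]
black 1961 [469.8, 184.6] [-0.01495202 -0.07607264]
```

The column is rolling ahead of the fingers, at x≈-44. I'll continue slowly to the groove.

{"name": "creep_tool", "arguments": {
  "offsets": [
    [0.006,0,0.001,0],
    [0.006,0,0.001,0],
    [0.006,0,0,0],
    [0.005,0,0,0],
    [0.004,0,0,0]
  ]
}}

```text
clock: 2.87
position: [0.4896, -0.1181, 0.0512]
ee_rot: [0.0, 0.998, -0.069, 0.0]
contact_force: [0.2, -0.1, -0.2]
width: 0.0849
gripper_force: 0.0
```

{"name": "creep_tool", "arguments": {
  "offsets": [
    [0.003,0,0,0],
    [0.003,0,0,0],
    [0.002,0,0,0],
    [0,0,0,0],
    [0,0,0,0]
  ]
}}

```text
clock: 3.28
position: [0.4965, -0.1189, 0.0512]
ee_rot: [0.0, 0.998, -0.069, -0.0]
contact_force: [0.0, 1.0, -0.5]
width: 0.0851
gripper_force: 0.0
```

```bash
python3 - <<'E'
from rig import manip, imaging, monitor
from h import *
d=imaging.get_image('scene');d.update(np.load('pics/hold.npz'));s=monitor.get_state()
print('tcp',d['R'].T@(s['position'][:2]-d['t']),s['contact_force'])
for k in('blue','black'):
  for n,c,bb in blobs(d,k,(400,140,510,250)):print(k,n,c,d['R'].T@(onz(d,c,.042)[:2]-d['t']))
cv2.imwrite('pics/s2.png',cv2.resize(d['img'][110:270,350:550],None,fx=3.5,fy=3.5)[:,:,::-1])
E
```

```text
tcp [-0.03507626 -0.03087722] [0.452393   0.44098712 0.77506226]
blue 37 [470.8, 182.8] [-0.00370117 -0.08789722]
blue 105 [416.8, 201.8] [-0.00516025  0.04149157]
black 1927 [459.6, 174.0] [ 0.0282104  -0.08056227]
```

View pics/s2.png

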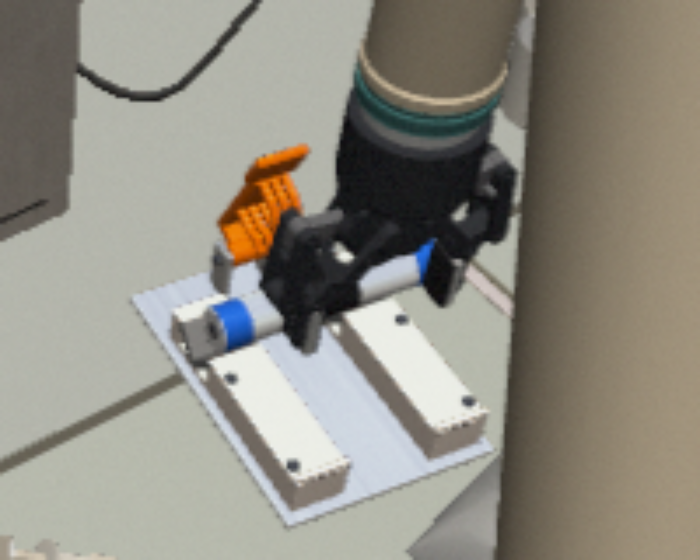

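The column has dropped into the groove, with its left end at about (228,322) in the crop. Its centre is around y≈-23 mm, so it needs to slide +y. I'll lift, shift past its -y end, close the fingers and come down beside the end.

{"name": "creep_tool", "arguments": {
  "offsets": [
    [-0.004,0,-0.02,0],
    [0,0.01,-0.04,0],
    [0,0.04,-0.01,0],
    [0.018,0.037,0,0],
    [0.018,0.03,0,0]
  ]
}}

```text
clock: 3.75
position: [0.512, -0.2413, 0.1232]
ee_rot: [0.001, 0.998, -0.069, 0.001]
contact_force: [0.5, -0.4, 0.1]
width: 0.0852
gripper_force: 0.0
```

{"name": "creep_tool", "arguments": {
  "offsets": [
    [0,0,0,0],
    [0,0,0,0],
    [0,0,0,0],
    [0,0,0,0],
    [0,0,0,0]
  ],
  "jaw": 0,
  "grip_force": 20
}}

```text
clock: 4.17
position: [0.5114, -0.2379, 0.1211]
ee_rot: [-0.0, 0.998, -0.069, -0.001]
contact_force: [-0.7, -0.1, 0.6]
width: 0.0251
gripper_force: 0.0
```

```bash
python3 - <<'E'
from rig import manip, imaging, monitor
from h import *
s=monitor.get_state();d=imaging.get_image('wrist');h=np.load('pics/hold.npz');R,t=h['R'],h['t']
d['p'],d['q']=s['position'],s['ee_rot'];print('tcp',R.T@(d['p'][:2]-t),d['p'][2],s['width'])
for k in('blue','black'):
  for n,c,bb in blobs(d,k,(0,0,460,300)):
    if n>100:print(k,n,c,bb,(R.T@(wz(d,c,.045)[:2]-t)).round(4))
cv2.imwrite('pics/w3.png',d['img'][:,:,::-1])
E
```

```text
tcp [-0.00313081 -0.14650803] 0.12106828885819398 0.025098011741368165
blue 168 [46.1, 234.9] [37, 229, 20, 16] [0.0115 0.0368]
blue 1422 [216.3, 251.6] [200, 228, 34, 48] [ 0.0021 -0.0884]
black 1802 [118.8, 249.5] [96, 228, 52, 45] [ 0.0024 -0.0238]
black 113 [285.8, 292.3] [281, 284, 9, 16] [-0.022  -0.1278]
black 111 [354.1, 292.2] [351, 284, 9, 16] [-0.0217 -0.1671]
```

View pics/w3.png

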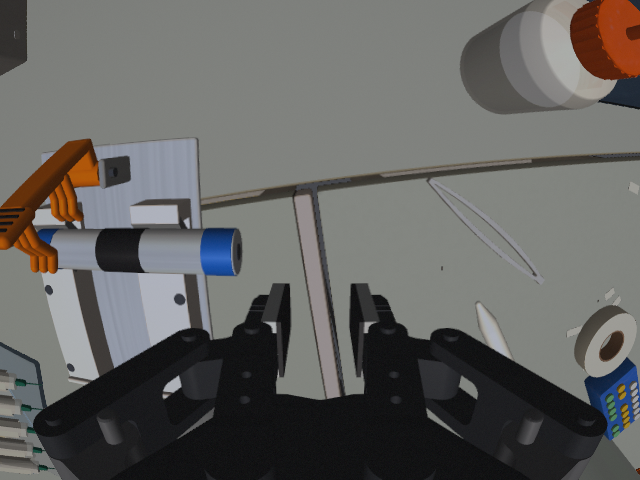

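The band is at (119,250), which puts the column at y≈-24 mm. Its end faces the tool at (239,252), and the end face is at y≈-99. I'll go down and push +y.

{"name": "creep_tool", "arguments": {
  "offsets": [
    [0.003,0,0,0],
    [0,0,0.035,0],
    [0,0,0.036,0],
    [0,-0.01,0,0],
    [0,-0.01,0,0]
  ]
}}

```text
clock: 4.63
position: [0.5166, -0.2183, 0.049]
ee_rot: [-0.001, 0.998, -0.07, -0.002]
contact_force: [-0.1, 0.7, -0.8]
width: -0.0
gripper_force: 0.0
```

{"name": "creep_tool", "arguments": {
  "offsets": [
    [0,-0.006,0,0],
    [0,-0.005,0,0],
    [0,-0.005,0,0],
    [0,-0.004,0,0],
    [0,-0.004,0,0]
  ]
}}

```text
clock: 5.05
position: [0.5224, -0.1965, 0.0518]
ee_rot: [0.001, 0.998, -0.069, 0.002]
contact_force: [0.1, -1.9, 0.9]
width: 0.0001
gripper_force: 0.9
```

{"name": "creep_tool", "arguments": {
  "offsets": [
    [0,-0.003,0,0],
    [0,-0.003,0,0],
    [0,0,0,0]
  ]
}}

```text
clock: 5.3
position: [0.5221, -0.1897, 0.0505]
ee_rot: [-0.0, 0.998, -0.069, 0.0]
contact_force: [-0.2, 0.0, 0.7]
width: -0.0002
gripper_force: 0.1
```

```bash
cat > m.py <<'E'
from rig import manip, imaging, monitor
from h import *
import sys
s=monitor.get_state();d=imaging.get_image('wrist');h=np.load('pics/hold.npz');R,t=h['R'],h['t']
d['p'],d['q']=s['position'],s['ee_rot'];print('tcp',(R.T@(d['p'][:2]-t)).round(4),d['p'][2],s['width'],s['contact_force'])
H=lambda w:(R.T@(w[:2]-t)).round(4)
for k in('blue','black'):
  for n,c,bb in blobs(d,k,(0,0,640,330)):
    if n>100:print('w',k,n,c,bb,H(wz(d,c,.045)))
a=imaging.get_image('scene')
for k in('blue','black'):
  for n,c,bb in blobs(a,k,(395,150,500,230)):print('s',k,n,c,bb,H(onz(a,c,.042)))
if len(sys.argv)>1:
  cv2.imwrite(f'pics/{sys.argv[1]}.png',np.hstack([d['img'][:,:,::-1][::2,::2],cv2.resize(a['img'][120:250,380:550,::-1],(314,240))]))
E
python3 m.py
```

```text
tcp [ 0.0005 -0.0973] 0.05049867257613645 -0.00020859109132732756 [-0.22168976  0.04731195  0.73961587]
w blue 739 [10.4, 288.4] [0, 269, 27, 48] [0.0069 0.0538]
w blue 2298 [256.5, 304.6] [232, 279, 50, 51] [ 0.0072 -0.0742]
w black 104 [128.2, 191.1] [120, 185, 13, 16] [ 0.051  -0.0262]
w black 3409 [109.3, 301.0] [76, 273, 75, 57] [ 0.0054 -0.0097]
w black 378 [319.8, 303.6] [315, 284, 11, 39] [ 0.008 -0.098]
w black 710 [292.2, 314.5] [275, 295, 38, 35] [ 0.0033 -0.0876]
w black 696 [346.9, 314.7] [328, 295, 37, 35] [ 0.0033 -0.1083]
s blue 101 [465.8, 184.9] [459, 179, 13, 14] [-0.0047 -0.0751]
s blue 106 [410.5, 203.9] [404, 198, 12, 14] [-0.005  0.056]
s black 743 [478.6, 162.4] [454, 150, 45, 35] [ 0.042 -0.137]
s black 166 [438.5, 194.8] [430, 188, 17, 16] [-0.0061 -0.0087]
```

The column is at about y -9.5 mm. I'll push 9 mm more, then back off, rise and measure against the rails in one image.

{"name": "creep_tool", "arguments": {
  "offsets": [
    [0,-0.004,0,0],
    [0,-0.003,0,0],
    [0,-0.002,0,0],
    [0,0,0,0],
    [0,0,0,0]
  ]
}}

```text
clock: 5.82
position: [0.5232, -0.1808, 0.0502]
ee_rot: [-0.0, 0.998, -0.069, -0.0]
contact_force: [-0.0, -0.7, -0.2]
width: 0.0002
gripper_force: 0.0
```

{"name": "creep_tool", "arguments": {
  "offsets": [
    [0,0.02,0,0],
    [-0.03,-0.02,-0.04,0],
    [-0.04,0,-0.01,0],
    [-0.03,-0.03,0,0],
    [-0.01,-0.04,0,0]
  ]
}}

```text
clock: 6.23
position: [0.4264, -0.1028, 0.0912]
ee_rot: [-0.0, 0.997, -0.072, -0.002]
contact_force: [0.2, 1.6, 0.1]
width: -0.0002
gripper_force: 0.0
```

{"name": "creep_tool", "arguments": {
  "offsets": [
    [0,-0.03,0,0],
    [0,0,0,0],
    [0,0,0,0]
  ]
}}

```text
clock: 6.48
position: [0.4347, -0.0718, 0.0915]
ee_rot: [0.0, 0.998, -0.068, 0.0]
contact_force: [0.2, -1.2, 0.1]
width: 0.0005
gripper_force: 0.0
```

```bash
python3 m.py w4; python3 - <<'E'
from rig import manip, imaging, monitor
from h import *
s=monitor.get_state();d=imaging.get_image('wrist')
np.savez('pics/w5.npz',img=d['img'],camera_matrix=d['camera_matrix'],hand_eye=d['hand_eye'],p=s['position'],q=s['ee_rot'])
cv2.imwrite('pics/w5.png',d['img'][:,:,::-1])
E
```

```text
tcp [-0.1029  0.0068] 0.09151226143607341 0.0004658381194290085 [ 0.22713191 -1.20366677  0.10587304]
w blue 2034 [192.4, 71.3] [172, 42, 44, 59] [-0.0024  0.0654]
w blue 1907 [474.4, 77.0] [450, 47, 45, 59] [-0.0025 -0.0653]
w black 4035 [335.7, 66.4] [300, 37, 73, 60] [-0.0026 -0.    ]
w black 395 [320.0, 303.8] [315, 284, 11, 39] [-0.1148  0.0059]
w black 717 [292.3, 314.7] [274, 295, 39, 35] [-0.121   0.0197]
w black 710 [346.8, 314.5] [328, 295, 37, 35] [-0.1207 -0.0076]
s blue 109 [406.4, 205.4] [400, 199, 12, 15] [-0.0053  0.0655]
s black 1929 [466.6, 187.3] [426, 152, 74, 71] [-0.0113 -0.0728]
```

View pics/w5.png

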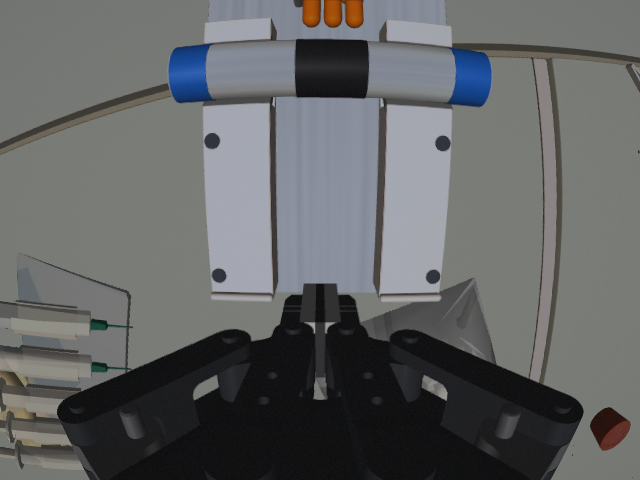

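The column lies square in the groove, with the band at (335,67). The rails at row 104 span columns 205–274 and 381–450. I'll cross-check the centring against rail points in this same image.

```bash
python3 - <<'E'
from h import *
d=dict(np.load('pics/w5.npz'));h=np.load('pics/hold.npz');R,t=h['R'],h['t']
H=lambda u,z:((R.T@(wz(d,u,z)[:2]-t))*1e3).round(1)
for l,r,z in(((205,110),(450,110),.032),((274,110),(381,110),.032),((212,294),(440,294),.0365),((273,294),(380,294),.0365),((272,20),(387,22),.032),((206,20),(451,22),.032),((211.5,141),(442.5,143.5),.032),((219,275.5),(433,276.5),.032)):
    print(H(l,z),H(r,z),(H(l,z)+H(r,z))/2)
print('band',H((335.7,66.4),.048),H((169.5,73),.036),H((490.5,78),.036),'jaws',H((311,24),.09),H((355,24),.09))
E
```

```text
[-19.1  61.4] [-17.7 -59.4] [-18.4   1. ]
[-20.6  26.9] [-20.  -24.3] [-20.3   1.3]
[-113.5   61.4] [-113.   -59.6] [-113.25    0.9 ]
[-112.6   28.6] [-112.3  -26.7] [-112.45    0.95]
[25.4 28.5] [ 25.2 -27.3] [25.3  0.6]
[28.1 61.9] [ 29.  -60.5] [28.55  0.7 ]
[-34.7  58.2] [-34.8 -55.9] [-34.75   1.15]
[-104.6   57.9] [-104.6  -56. ] [-104.6     0.95]
band [-2.3 -1.7] [ 0.8 79. ] [  0.7 -80.1] jaws [3.9 8.1] [ 4.2 -6.3]
```

The holder's mid-line reads y≈+1.0 mm and the column about -0.5 to -1.7 mm, so the offset is about 2 mm, inside the 6 mm limit. Next is the clip: go over it, come down behind the tab, and check.

{"name": "creep_tool", "arguments": {
  "offsets": [
    [0,0.006,-0.04,0],
    [0,0,-0.04,0],
    [0.01,0,-0.02,0],
    [0.04,0,0,0],
    [0.04,0,0,0]
  ]
}}

```text
clock: 7.05
position: [0.5243, -0.0932, 0.1938]
ee_rot: [0.001, 0.997, -0.071, 0.002]
contact_force: [-0.2, 0.0, -0.6]
width: 0.0
gripper_force: 0.0
```

{"name": "creep_tool", "arguments": {
  "offsets": [
    [0.04,0,0,0],
    [0.04,0,0,0],
    [0.018,0,0,0],
    [0,0,0.025,0],
    [0,0,0.025,0]
  ]
}}

```text
clock: 7.47
position: [0.6231, -0.1074, 0.1412]
ee_rot: [0.001, 0.998, -0.07, 0.002]
contact_force: [-1.0, -0.5, -1.6]
width: -0.0001
gripper_force: 0.0
```

{"name": "creep_tool", "arguments": {
  "offsets": [
    [0,0,0,0],
    [0,0,0,0]
  ]
}}

```text
clock: 7.63
position: [0.6191, -0.106, 0.1395]
ee_rot: [-0.0, 0.998, -0.07, -0.002]
contact_force: [0.7, 0.0, 0.6]
width: -0.0003
gripper_force: 0.0
```

```bash
python3 - <<'E'
from rig import manip, imaging, monitor
from h import *
s=monitor.get_state();h=np.load('pics/hold.npz');R,t=h['R'],h['t'];print('tcp',R.T@(s['position'][:2]-t),s['position'][2])
a=imaging.get_image('scene');b=imaging.get_image('side')
cv2.imwrite('pics/s6.png',np.hstack([cv2.resize(a['img'][100:230,370:500,::-1],(399,399)),cv2.resize(b['img'][120:250,270:400,::-1],(399,399))]))
E
```

```text
tcp [ 0.0845076  -0.00054852] 0.1395347010691784
```

View pics/s6.png

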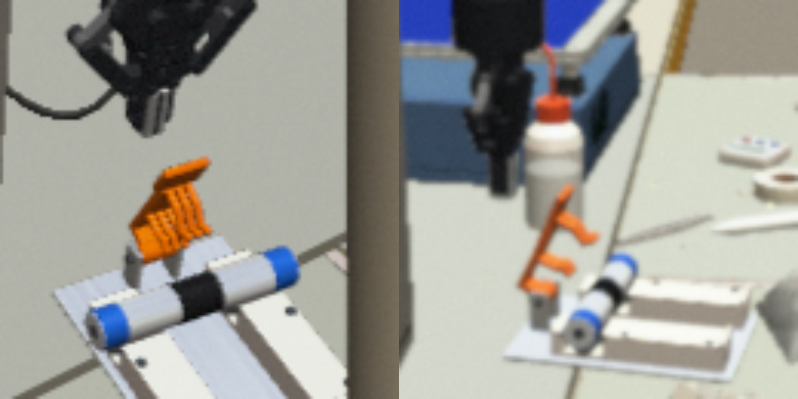

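The fingers hang behind the upright clip. In the side half, the tip is at (503,193) and the tab top is at (570,187), so I'll come in about 8 mm lower and follow the arc down to 0.4 rad.

{"name": "creep_tool", "arguments": {
  "offsets": [
    [-0.025,0,0.008,0],
    [-0.009,0,-0.001,0],
    [-0.009,0,-0.001,0],
    [-0.008,0,0.003,0],
    [-0.007,0,0.003,0]
  ]
}}

```text
clock: 8.15
position: [0.5633, -0.0973, 0.1309]
ee_rot: [0.0, 0.998, -0.069, 0.002]
contact_force: [0.3, 0.6, 1.5]
width: -0.0
gripper_force: 0.5
```

{"name": "creep_tool", "arguments": {
  "offsets": [
    [-0.007,0,0.004,0],
    [-0.006,0,0.004,0],
    [-0.006,0,0.005,0],
    [-0.006,0,0.006,0],
    [0,0,0,0]
  ]
}}

```text
clock: 8.57
position: [0.5354, -0.0928, 0.1085]
ee_rot: [-0.0, 0.998, -0.069, -0.002]
contact_force: [0.3, -1.0, -0.8]
width: 0.0
gripper_force: 0.0
```

```bash
python3 - <<'E'
from rig import manip, imaging, monitor
from h import *
s=monitor.get_state();h=np.load('pics/hold.npz');R,t=h['R'],h['t'];print('tcp',R.T@(s['position'][:2]-t),s['position'][2],s['contact_force'])
a=imaging.get_image('scene');b=imaging.get_image('side')
cv2.imwrite('pics/s7.png',np.hstack([cv2.resize(a['img'][100:230,370:500,::-1],(399,399)),cv2.resize(b['img'][120:250,270:400,::-1],(399,399))]))
E
```

```text
tcp [-0.00021823  0.0005031 ] 0.10853763214173344 [ 0.28024313 -0.98845285 -0.79372979]
```

View pics/s7.png

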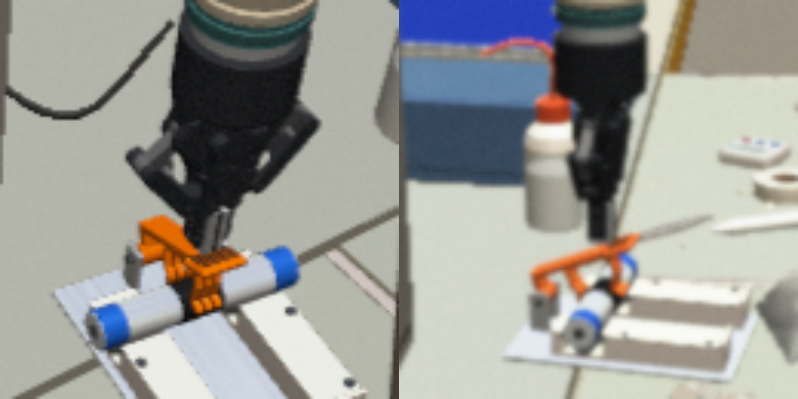

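The clip is at about 0.35 rad, with its jaws on the column over the black band and the fingertip on the tab at (215,255). I'll press down, reading the force.

{"name": "creep_tool", "arguments": {
  "offsets": [
    [-0.006,0,0.004,0],
    [-0.006,0,0.004,0],
    [-0.005,0,0.004,0],
    [-0.004,0,0.004,0],
    [0,0,0,0]
  ]
}}

```text
clock: 9.08
position: [0.5142, -0.0898, 0.093]
ee_rot: [-0.0, 0.998, -0.069, -0.003]
contact_force: [-1.1, -0.1, 0.0]
width: -0.0
gripper_force: 0.0
```

{"name": "creep_tool", "arguments": {
  "offsets": [
    [-0.003,0,0.003,0],
    [-0.002,0,0.003,0],
    [0,0,0.003,0],
    [0,0,0,0]
  ]
}}

```text
clock: 9.42
position: [0.511, -0.0896, 0.0844]
ee_rot: [-0.0, 0.998, -0.069, -0.001]
contact_force: [-0.1, 1.0, -1.3]
width: 0.0002
gripper_force: 0.0
```

{"name": "creep_tool", "arguments": {
  "offsets": [
    [0,0,0.002,0],
    [0,0,0,0],
    [0,0,0,0]
  ]
}}

```text
clock: 9.67
position: [0.5121, -0.0899, 0.083]
ee_rot: [-0.0, 0.998, -0.069, -0.0]
contact_force: [0.7, 0.3, 1.0]
width: -0.0001
gripper_force: 0.0
```

{"name": "creep_tool", "arguments": {
  "offsets": [
    [0,0,0.002,0],
    [0,0,0,0]
  ]
}}

```text
clock: 9.83
position: [0.5125, -0.09, 0.0817]
ee_rot: [0.0, 0.998, -0.069, 0.0]
contact_force: [-1.6, 0.7, 2.8]
width: -0.0001
gripper_force: 1.4
```

{"name": "creep_tool", "arguments": {
  "offsets": [
    [0,0,0.002,0],
    [0,0,0,0]
  ]
}}

```text
clock: 10.0
position: [0.5124, -0.09, 0.0813]
ee_rot: [0.0, 0.998, -0.069, 0.0]
contact_force: [-3.3, 0.9, 14.6]
width: 0.0001
gripper_force: 7.1
```

```bash
python3 - <<'E'
from rig import manip, imaging, monitor
from h import *
a=imaging.get_image('scene');b=imaging.get_image('side')
cv2.imwrite('pics/s8.png',np.hstack([cv2.resize(a['img'][100:230,370:500,::-1],(399,399)),cv2.resize(b['img'][120:250,270:400,::-1],(399,399))]))
E
```

```text
(no output)
```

View pics/s8.png

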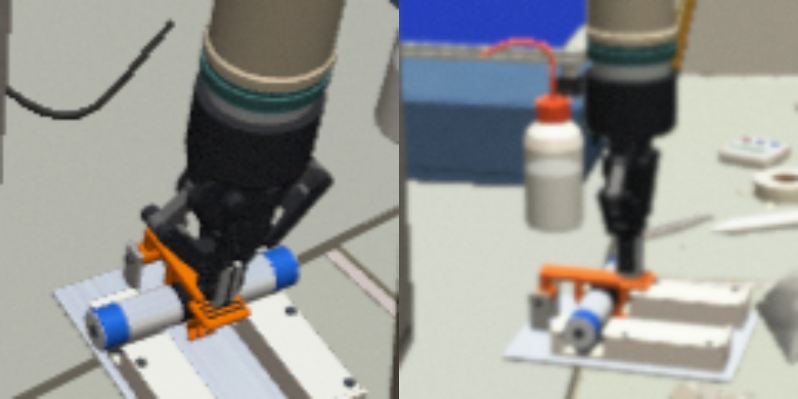

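The clip lies level over the column, and the force rises steeply at the predicted height for fully down (tip 59 mm). I'll press a touch more, then retreat and check.

{"name": "creep_tool", "arguments": {
  "offsets": [
    [0,0,0.0015,0],
    [0,0,0,0],
    [0,0,0,0]
  ]
}}

```text
clock: 10.35
position: [0.5124, -0.09, 0.081]
ee_rot: [0.0, 0.998, -0.069, 0.001]
contact_force: [-6.2, 2.2, 22.9]
width: -0.0002
gripper_force: 11.6
```

{"name": "creep_tool", "arguments": {
  "offsets": [
    [0,0,-0.01,0],
    [0,0,-0.03,0],
    [0,0,-0.04,0],
    [-0.04,0,-0.02,0],
    [-0.04,0,0,0]
  ]
}}

```text
clock: 10.77
position: [0.4402, -0.0808, 0.1809]
ee_rot: [0.002, 0.998, -0.069, 0.006]
contact_force: [-0.6, -0.5, 0.1]
width: -0.0001
gripper_force: 0.0
```

{"name": "creep_tool", "arguments": {
  "offsets": [
    [-0.04,0,0,0],
    [0,0,0,0],
    [0,0,0,0]
  ]
}}

```text
clock: 11.02
position: [0.3937, -0.0729, 0.1765]
ee_rot: [-0.0, 0.998, -0.07, -0.0]
contact_force: [0.9, -0.5, 0.7]
width: -0.0002
gripper_force: 0.0
```

```bash
python3 m.py; python3 - <<'E'
from rig import manip, imaging, monitor
from h import *
a=imaging.get_image('scene');b=imaging.get_image('side')
cv2.imwrite('pics/s9.png',np.hstack([cv2.resize(a['img'][140:240,380:480,::-1],(399,399)),cv2.resize(b['img'][160:250,300:390,::-1],(399,399))]))
E
```

```text
tcp [-1.433e-01 -1.000e-04] 0.1764588691804975 -0.00016623079511306237 [ 0.89049136 -0.51144978  0.72140821]
w blue 934 [224.0, 38.0] [211, 19, 29, 39] [-0.003   0.0655]
w blue 942 [414.8, 39.0] [400, 20, 29, 39] [-0.0031 -0.0651]
w blue 154 [629.6, 228.3] [621, 220, 17, 15] [-0.1334 -0.2851]
w black 200 [298.9, 33.2] [296, 16, 7, 36] [-0.0022  0.0139]
w black 332 [338.1, 33.4] [334, 16, 10, 37] [-0.0022 -0.0124]
w black 392 [319.9, 303.8] [315, 284, 11, 39] [-0.1953 -0.0012]
w black 717 [292.3, 314.7] [274, 295, 39, 35] [-0.2047  0.0196]
w black 704 [346.8, 314.6] [328, 295, 37, 35] [-0.2044 -0.0216]
s blue 103 [461.7, 186.2] [455, 180, 12, 15] [-0.0044 -0.0653]
s blue 110 [406.5, 205.3] [400, 199, 12, 15] [-0.0051  0.0652]
s black 1096 [485.8, 173.3] [461, 150, 39, 55] [ 0.0074 -0.1323]
s black 30 [429.5, 197.9] [426, 192, 7, 13] [-0.0062  0.0125]
```

View pics/s9.png

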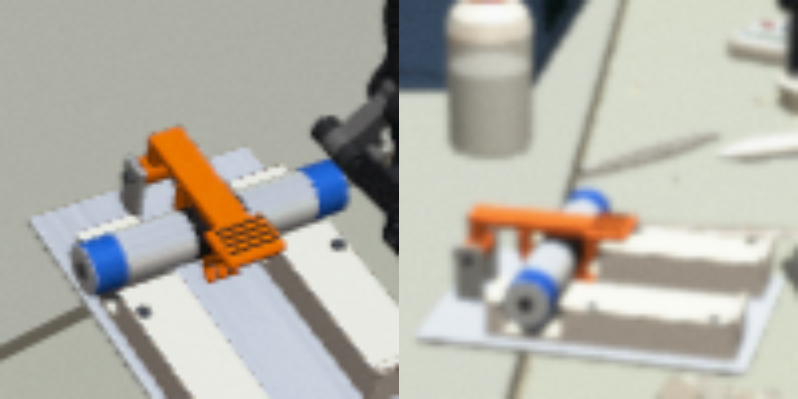

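The clip is level and snapped over the column, its arm running from (165,140) to the tab at (245,245). Black shows on both sides of the clip: 296–303 and 334–344 px in the wrist image. The arm is clear, so I'm handing in.

```bash
python3 -c "
from rig import manip, imaging, monitor
print(manip.sign_off())"
```

```text
the job is handed in; nothing more can be done
None
```

The job is handed in at about 11 s of the 51 s allowed: the column lies in the V-groove about 2 mm off centre by camera, the clip is pressed down level over its black band (23 N at the tab), and the arm is clear; the final images did not re-measure the bystanders, and `sign_off` returned no verdict.

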